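# Park the lead-free solder spool in the top place of its lane

### The job

The green-ended solder spool has rolled down to the front of its sloping lane in the spool rack. Push it gently up the lane with a fingertip, over the yellow sprung flap to the end stop at the top, so that the flap springs up behind it and it cannot roll back down; then ease off and take your hand away. Keep the finger behind it all the way, so that it is neither flicked nor left to run back, do not grip or lift it, and leave the black-ended spool and the other things on the bench where they are.

Things in the scene. Friction and masses are not known exactly. Their poses are not given: they have to be found in the camera images.
- rack: Grey sheet-metal rack screwed to the bench (fixed), 276 mm long, 153 mm wide (200 mm over two screw lugs at mid-length): two straight, open-topped, sloping lanes side by side, 27 mm apart. Origin: on the bench under the middle of the rack; x points level towards the lanes' upper end, y left across them, z up. Highest edge 104 mm above the bench. The bench in front of its low end is clear.
- lanes (a point): Frame of the lanes. Origin: floor surface at the inside of the front lip, midway between the lanes, 25 mm above the bench. x runs up the slope (0.14 rad, 8 degrees, above level), y left across the lanes, z square to the floors. Lane centre lines at y = +45 mm (left) and -45 mm (right); each 57 mm wide inside, between walls 3 mm thick that rise 22 mm above the floor.
- lip_left (a point): Front lip of the left lane, on its centre line at the level of the lip's top. The lip is two upright tabs 10 mm wide, 14 mm high above the floor and 3 mm thick, with a gap of 37 mm for a finger between them.
- lip_right (a point): The same point on the right lane.
- top_left (a point): Where the centre of a spool is when it touches the end stop of the left lane: x = 238 mm, z = 32 mm in the lanes frame. The end stop is a fixed plate across both lanes, its face at x = 270 mm, 42 mm high above the floor.
- top_right (a point): The same point in the right lane.
- flap_left (a joint): Yellow flap across the left lane's floor, 30 mm long, 54 mm wide, hinged at x = 183 mm (lanes frame), leaning up the slope, free edge at x = 209 mm, 14 mm above the floor. 0 = standing up (sprung, at rest), 0.49 rad = pressed flush. A spool pushed up the lane presses it flat (0.8 to 1.3 N at its edge) and rolls over; it springs up behind and stops the spool's way back.
- flap_right (a joint): The same flap in the right lane.
- spool_green: Full solder spool with green ends, the one to push; either lane. Flanges 64 mm across, 50 mm wide overall, wound 58 mm thick over the 42 mm between. About 0.5 kg. Smooth hard plastic. Lies across its lane, rolls on its flanges. Origin: its centre; y along its axle, x and z turn as it rolls. Starts on the front lip, centre at x = 27 mm (lanes frame); leaning on the raised flap: 236 mm.
- spool_black: The same spool with black ends, at the front of the other lane; it stays there. Origin: its centre.
- tub: White plastic tub with an orange band, open, half full of set putty, 115 mm high, 114 mm across the rim. Origin: centre of its underside. Not part of the job.
- tube: Offcut of cardboard tube standing on end, 60 mm in diameter, 50 mm high. Origin: centre of its underside. Not part of the job.
- knife: Lead knife with a dark wooden handle, lying flat, 200 mm long, 18 mm high. Origin: underside, about mid-length; x towards the blade. Not part of the job.

How it is judged:
By the outcome, as a careful person would: the job done as asked, in the order asked, and still so for the second after the job is handed in, with the robot touching nothing.
It also fails if it takes over 40 s, if anything falls off the work surface, if the arm or the gripper's body presses on something with over 40 N, if the wrist force passes 120 N, or if a joint passes its speed limit or range.

### The arm

A 7-joint arm with a two-finger parallel gripper is mounted at the origin on the work surface. World frame = base frame: x ahead of the robot, y to its left, z up, the work surface at z = 0. Lengths are in m, angles in rad, forces in N, time in s.
With the tool pointing down it reaches from about 0.425 to 0.925 m from the base axis. Payload 6.8 kg.
Tool frame: the origin (TCP) lies on the front face of the gripper's body, between the roots of the fingers; the fingertips stand 73 mm ahead of it and the grasp point (between the pads) lies 54 mm ahead of it (env.nose_length is the distance from the TCP to the fingertips, in m); z points along the fingers, y is the line along which they close (so a half turn about z gives the same grasp; the last joint's range is limited). The gripper opens to 85 mm and grips with 20 to 120 N. Pads are 22 mm wide; open, the fingers measure 114 mm over their backs; the gripper's body (76 mm by 85 mm) begins 54 mm behind the grasp point. The pads swing forward as they close: fully open they stand 13 mm farther back than shut.
Start: joints at [1.065, 0.477, 0.022, 1.555, -0.011, 1.109, -0.083], TCP at [0.261, -0.622, 0.304] pointing down, gripper open.
Joint ranges: [-2.96, 2.96], [-0.34, 2.1], [-1.41, 1.46], [0.24, 2.44], [-1.37, 4.51], [0.17, 1.92], [-2.96, 2.96]. Speed limits (rad/s): [2.39, 2.39, 3.14, 3.14, 3.14, 3.14, 3.14].

### API

Orientations are given as a unit quaternion [w, x, y, z].
In Python, from cell import env, kin, camera, calibration, job gives the robot as it stands. The module is installed in compiled form; this text tells all that it offers. Calls block until the motion is done:
- env.reach(position, orientation): joint-space move of the TCP to a pose.
- env.movel(position, velocity=0.15, rot=None, stop_force=None): straight line of the TCP; rot=None keeps the orientation; velocity is the mean speed in m/s. With stop_force (N) it stops when the force on the tool has changed by that much, and returns True; else False.
- env.goto_joints(angles): joint-space move.
- env.grip(opening, f_grip=None): finger opening in m; f_grip is the grip in N (None keeps the last); returns when the fingers have stopped.
- env.dwell(seconds).
- kin.inverse_kinematics(position, orientation): joint angles nearest the present ones, or None.
- env.get_state(): the state.
- camera(name): name is "scene" or "side" or "wrist"; returns (picture, depth): 480x640x3 uint8, blue, green, red; 480x640 float32, m along the optical axis (not along the pixel's ray), 0 where there is no reading.
- calibration(name): a dict with "fx", "fy", "cx", "cy" (pixels), "rvec" (rotation vector, rad) and "tvec" (3), from world to camera coordinates, as OpenCV has them. Camera axes: x right, y down, z forward; pixel columns grow to the right and rows downward; lengths in m; the calibration is good to about 2 mm. The wrist camera is an equidistant fisheye: a pixel r from the principal point sees the ray r / f radians off the axis. A picture is of the moment at which its call begins: read the wrist's pose just before it. calibration takes no time and is no camera call; for the wrist camera it gives the pose at the moment of the call.
A pose or a line that the arm cannot do raises env.PlanningError and nothing moves.
- job.job_done(): hands the job in; it is judged then, once.
The state is a dict: "time": time; "qpos": joint angles; "joint_velocities": joint speeds; "joint_torque": joint torques, N m; "tcp_pos": TCP position; "orientation": TCP orientation; "force": force on the tool from outside, world axes, zero at the start; "torque": the same for the moment, N m; "opening": finger opening in m; "gripper_force": force on a finger pad.
Only numpy, scipy, OpenCV 4.12 (cv2) and the standard library are available. Lean on these libraries where they do the work, as an engineer would, in place of code of your own. Each camera call takes 0.05 s, during which the arm holds its last target. There are 200 camera calls.

## Working session

There is one attempt and no reset: what is moved stays moved. The work goes in short steps, each a Python script; the robot and the scene stay as the last script left them, time stands still between calls to the robot, and variables do not carry over. Pictures are saved under pics/ and viewed, at most 10 in all, crops included, and the job is handed in when it is done.

```bash
mkdir -p pics; ls
python3 - <<'E'
from cell import env,camera,calibration
import cv2,numpy as np
for n in("scene","side"):
    p,d=camera(n); cv2.imwrite(f"pics/{n}0.png",p); np.save(f"{n}0.npy",d)
    c=calibration(n); print(n,c); 
s=env.get_state(); print(s['time'],s['orientation'],s['force'],env.nose_length)
E
```

```text
pics
scene {'fx': 569.8332715392451, 'fy': 569.8332715392451, 'cx': 323.955859905243, 'cy': 247.67725595960255, 'rvec': array([ 2.12480928,  1.35858915, -0.47157965]), 'tvec': array([-0.21074661, -0.30574611,  1.82138529])}
side {'fx': 576.7573870787007, 'fy': 576.7573870787007, 'cx': 323.7913729286414, 'cy': 239.46241986472157, 'rvec': array([ 0.99573036, -2.4048815 ,  1.06976313]), 'tvec': array([0.36452209, 0.33003225, 1.10299777])}
0.1 [-7.80687684e-04  9.80281324e-01  1.97605349e-01 -2.04828929e-04] [ 0.6843018  -0.37063305 -0.7846819 ] 0.0726
```

View pics/scene0.png

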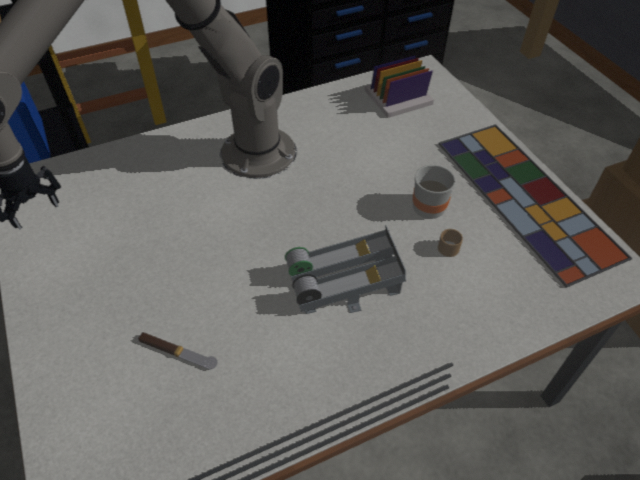

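View pics/side0.png

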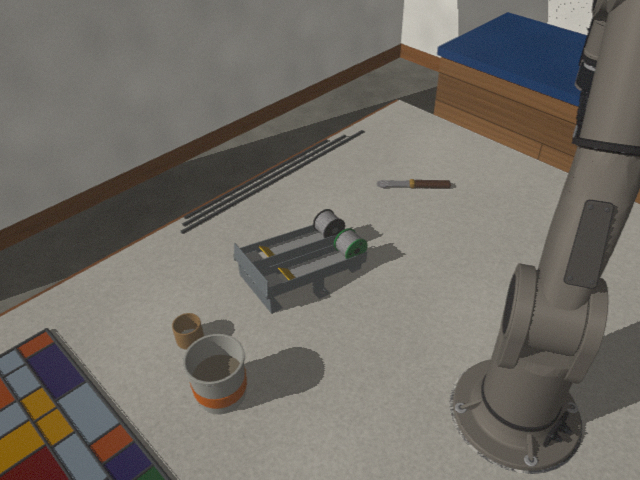

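The scene view shows the rack around (345,270). Its low end is on the left, with the green spool at (300,262) in the robot-side lane and black at (307,290). The end stop is at (395,255). The side view agrees: green at (350,243), black at (328,223), flaps at (265,251) and (286,272).

```bash
cat > h.py <<'E'
import cv2,numpy as np
from cell import env,kin,camera,calibration
def cloud(n,d,c=None):
    c=c or calibration(n); R=cv2.Rodrigues(c['rvec'])[0]
    v,u=np.mgrid[:480,:640]
    P=np.stack([(u-c['cx'])/c['fx']*d,(v-c['cy'])/c['fy']*d,d],-1)
    W=(P-c['tvec'])@R; W[d==0]=np.nan
    return W
E
python3 - <<'E'
from h import *
A=[]
for n,(u0,v0,u1,v1) in(("scene",(275,220,412,318)),("side",(225,200,372,315))):
    d=np.load(n+"0.npy"); p=cv2.imread(f"pics/{n}0.png"); W=cloud(n,d)[v0:v1,u0:u1].reshape(-1,3); h=cv2.cvtColor(p,cv2.COLOR_BGR2HSV)[v0:v1,u0:u1].reshape(-1,3)
    ok=np.isfinite(W[:,0]); W=W[ok];h=h[ok]
    q=W[W[:,2]>.022]; print(n,cv2.minAreaRect(q[:,:2].astype(np.float32)), W[:,2].max(), np.median(W[W[:,2]<.01][:,2]))
    t=q[q[:,2]>.094]; print(' stop',len(t),cv2.minAreaRect(t[:,:2].astype(np.float32)))
    for nm,lo,hi in(('green',(50,80,30),(85,255,255)),('yellow',(18,120,60),(35,255,255))):
        m=np.all((h>=lo)&(h<=hi),1); g=W[m]; print(' ',nm,len(g),g.mean(0),g.min(0),g.max(0))
        if nm=='yellow':
            _,l,cc=cv2.kmeans(g.astype(np.float32),2,None,(3,50,1e-5),5,cv2.KMEANS_PP_CENTERS); print(cc)
    A.append(q)
q=np.vstack(A); print(cv2.minAreaRect(q[:,:2].astype(np.float32)))
E
```

```text
scene ((0.5688117742538452, 0.021720007061958313), (0.280752956867218, 0.16219496726989746), 79.884521484375) 0.11003827363060281 0.0016117509192951076
 stop 138 ((0.5689142942428589, 0.0309893935918808), (0.2533826231956482, 0.153585746884346), 79.32653045654297)
  green 161 [ 0.5279828  -0.08082575  0.071194  ] [ 0.4828645  -0.10960495  0.04466963] [ 0.53629529 -0.05264945  0.0949476 ]
  yellow 136 [0.585527   0.08542651 0.06297264] [0.51574438 0.06773511 0.05060589] [0.64283813 0.10844023 0.07627597]
[[0.53231645 0.095515   0.06359032]
 [0.620568   0.07878287 0.06256586]]
side ((0.5687273740768433, 0.024010688066482544), (0.28126057982444763, 0.16013526916503906), 79.69989013671875) 0.10925196352783477 0.0012925950569029447
 stop 213 ((0.5703903436660767, 0.036825962364673615), (0.2481120228767395, 0.15043310821056366), 80.70635986328125)
  green 193 [ 0.49342642 -0.06679966  0.0749521 ] [ 0.47475219 -0.10975716  0.0433574 ] [ 0.57054761 -0.04097665  0.09594083]
  yellow 169 [0.58151744 0.08830509 0.06300416] [0.51859934 0.06241522 0.04828235] [0.65315192 0.10969624 0.07387429]
[[0.5417321  0.09555319 0.06289622]
 [0.63138175 0.0792208  0.06313945]]
((0.5690271854400635, 0.022927433252334595), (0.28320592641830444, 0.16219496726989746), 79.884521484375)
```

```bash
cat >> h.py <<'E'
C=np.array([.569,.023]); A=np.deg2rad(79.9)
def lane(x,y,z):  # lanes frame -> world
    s,c=np.sin(.14),np.cos(.14)
    r=np.array([-.135+x*c-z*s, y, .025+x*s+z*c])
    a=np.array([[np.cos(A),-np.sin(A)],[np.sin(A),np.cos(A)]])
    return np.r_[C+a@r[:2],r[2]]
def q(): return np.array([0,np.cos(A/2),np.sin(A/2),0])
def proj(P): # world -> wrist pixel (fisheye)
    c=calibration("wrist"); p=cv2.Rodrigues(c['rvec'])[0]@P+c['tvec']
    t=np.arctan2(np.hypot(p[0],p[1]),p[2]); k=c['fx']*t/np.hypot(p[0],p[1]); return np.array([c['cx']+k*p[0],c['cy']+k*p[1]])
E
python3 - <<'E'
from h import *
print(env.get_state()['time'])
env.grip(0.0)
p=lane(-.05,.045,.022); p[2]=.27; env.reach(p,q())
pic,d=camera("wrist"); cv2.imwrite("pics/w_raw.png",pic)
L=[('lip',lane(0,.045,.014)),('lipR',lane(0,-.045,.014)),('sg',lane(.027,.045,.064)),('sgL',lane(.027,.07,.064)),('sgR',lane(.027,.02,.064)),('stopL',lane(.27,.0735,.042)),('stopR',lane(.27,-.0735,.042)),('flap',lane(.209,.045,.014)),('wL',lane(.1,.0735,.022)),('wR',lane(.1,.0165,.022))]
for n,P in L:
    u=proj(P); print(n,u.round(1)); cv2.circle(pic,tuple(int(round(i)) for i in u),2,(255,0,255),-1)
cv2.imwrite("pics/w0.png",pic); s=env.get_state(); print(s['time'],s['force'],s['tcp_pos'],s['opening'],calibration("wrist")['fx'])
E
```

```text
0.1
lip [312.5 153.7]
lipR [421.2 155.6]
sg [312.4 128.5]
sgL [274.5 129. ]
sgR [350.2 128.8]
stopL [ 273.5 -166.2]
stopR [ 462.5 -150.3]
flap [311.7 -93.9]
wL [273.8  28.7]
wR [350.3  28.4]
2.8083 [0.62851686 0.10535159 0.76850496] [ 0.49168468 -0.15527849  0.26994649] 2.4107616038066287e-05 371.64829954431775
```

View pics/w0.png

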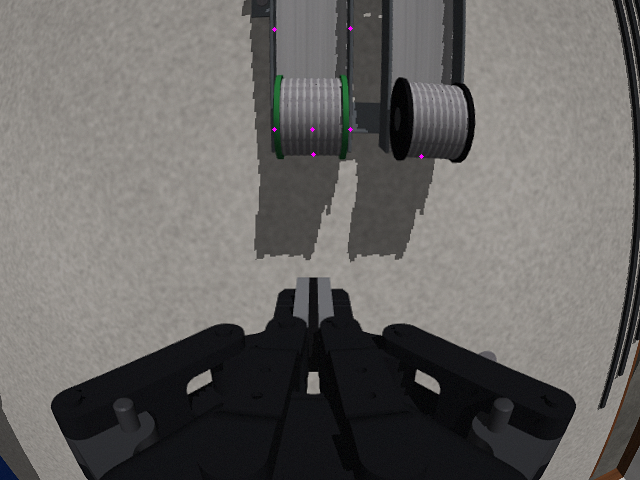

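The projected marks land on the green spool's edges (columns 274 to 350, rows 75 to 158) and on the lane walls, so the pose is within about 1 mm. I'll push now.

Run:
```python
from h import *
N=np.array([0,0,env.nose_length])
def rep(t): s=env.get_state(); print(t,round(s['time'],2),s['force'].round(2),np.round(s['tcp_pos'],4))
g=lambda x:lane(x,.045,.022)+N
env.movel(g(-.05),velocity=.1); env.movel(g(-.022),velocity=.04); rep('pre')
print(env.movel(g(.03),velocity=.025,stop_force=8)); rep('a')
pic,d=camera("wrist"); cv2.imwrite("pics/w1.png",pic)
p,_=camera("side"); cv2.imwrite("pics/s1.png",cv2.resize(p[180:320,210:400],None,fx=3,fy=3))
cv2.imwrite("pics/ws1.png",np.hstack([cv2.resize(pic,(400,300)),cv2.resize(p[180:320,210:400],(400,300))]))
```

```text
pre 5.38 [ 0.37  0.31 -0.32] [ 0.4966 -0.1267  0.1163]
False
a 7.62 [-0.51 -1.18  1.02] [ 0.5057 -0.0759  0.1236]
```

View pics/ws1.png

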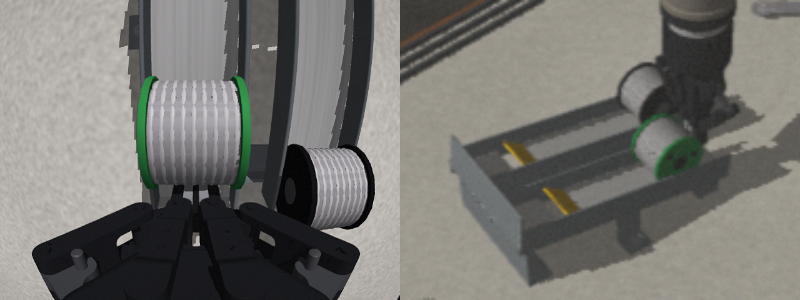

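The spool sits squarely against the finger and has started up the lane, and the black spool is untouched. I'll continue over the flap.

Run:
```python
from h import *
N=np.array([0,0,env.nose_length])
def rep(t): s=env.get_state(); print(t,round(s['time'],2),s['force'].round(2),np.round(s['tcp_pos'],4))
g=lambda x:lane(x,.045,.022)+N
print(env.movel(g(.13),velocity=.04,stop_force=8)); rep('b')
print(env.movel(g(.185),velocity=.03,stop_force=8)); rep('c')
print(env.movel(g(.212),velocity=.012,stop_force=7)); rep('d')
pic,d=camera("wrist")
p,_=camera("side")
cv2.imwrite("pics/ws2.png",np.hstack([cv2.resize(pic,(400,300)),cv2.resize(p[180:320,210:400],(400,300))]))
```

```text
False
b 10.37 [-0.01 -1.57  1.5 ] [0.523  0.0216 0.1375]
False
c 12.35 [-0.08 -0.19  0.56] [0.5326 0.0754 0.1451]
True
d 13.75 [-0.5  -1.4   0.66] [0.5351 0.0905 0.1471]
```

View pics/ws2.png

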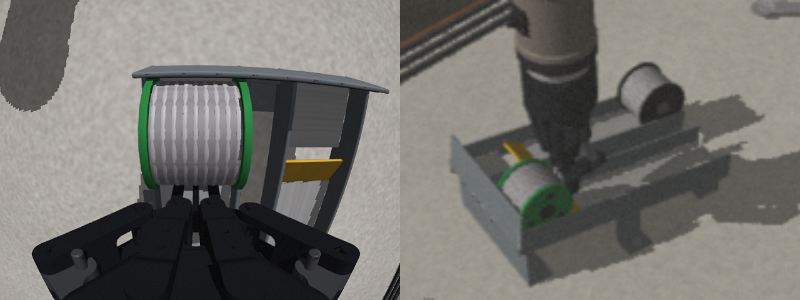

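The spool is against the end stop, and some of the yellow flap shows behind it. I'll ease off slightly and check that it holds.

Run:
```python
from h import *
N=np.array([0,0,env.nose_length])
def rep(t): s=env.get_state(); print(t,round(s['time'],2),s['force'].round(2),np.round(s['tcp_pos'],4))
g=lambda x:lane(x,.045,.022)+N
env.movel(g(.191),velocity=.01); env.dwell(.2); rep('e')
pic,d=camera("wrist")
p,_=camera("side")
cv2.imwrite("pics/ws3.png",np.hstack([cv2.resize(pic[100:340,180:500],(400,300)),cv2.resize(p[220:310,240:360],(400,300))]))
```

```text
e 15.12 [ 0.37  0.19 -0.4 ] [0.5337 0.0812 0.146 ]
```

View pics/ws3.png

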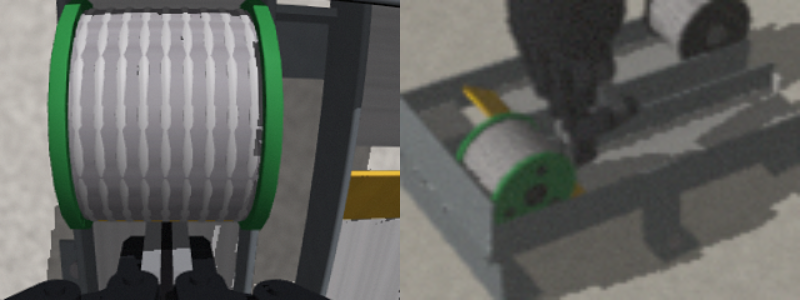

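There is a gap to the finger, the force is about zero and the spool is resting on the raised flap. I'll withdraw.

Run:
```python
from h import *
N=np.array([0,0,env.nose_length])
def rep(t): s=env.get_state(); print(t,round(s['time'],2),s['force'].round(2),np.round(s['tcp_pos'],4))
g=lambda x:lane(x,.045,.022)+N
env.movel(g(.13),velocity=.04); p=g(.13); p[2]=.28; env.movel(p,velocity=.1)
p=lane(-.06,.045,.0); p[2]=.28; env.movel(p,velocity=.12); rep('f')
pic,d=camera("scene"); p,_=camera("side")
cv2.imwrite("pics/ws4.png",np.hstack([cv2.resize(pic[215:320,270:410],(400,300)),cv2.resize(p[190:310,225:385],(400,300))]))
```

```text
f 20.17 [-0.06  0.42  0.36] [ 0.4908 -0.1597  0.28  ]
```

View pics/ws4.png

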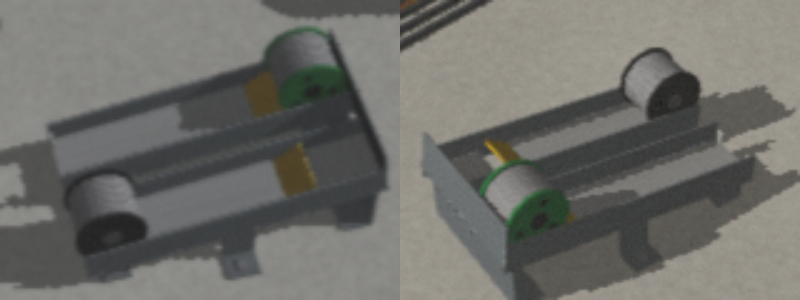

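The green spool is held at the top, with the flap up behind it at (262,95). The black spool is still at the front of its lane.

```bash
python3 -c "
from cell import job; print(job.job_done())"
```

```text
the job is handed in; nothing more can be done
None
```

The green spool is at the top of its lane with the flap up behind it, the hand is clear, the black spool is still at the front of its lane, and the job was handed in at about 20 s of the 40 s allowed.

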